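Find the rotor's heavy side and hold it down

TASK

The six-armed rotor on the balance stand is heavier on one side, but nothing on it shows which. Turn it well away from where it rests, both ways as needed, and feel where the heavy side pulls it back to; then take hold of the rotor with the gripper and hold it still with the heavy side straight down, not where the stiff bearing happens to leave it. Finish while holding it there so that I can mark the top, and leave the other things on the bench alone.

Things in the scene. Friction and masses are not known exactly. Their poses are not given: they have to be found in the camera images.
- stand: Fixed balance stand: grey base 150 x 160 x 12 mm, two aluminium posts (14 mm along x, 34 mm along y, tops 120 mm above the bench, centred 41 mm either side of the middle along x). Origin: centre of its underside, on the bench. z up; x along the level spindle; y across it: the rotor turns upright in the y-z plane between the posts. Place and heading vary.
- hub (a point): Rotor centre on the spindle axis, 110 mm above the stand's origin; axes as the stand's. The greased bearing rubs the same both ways (about 0.044 N m). Let go with its heavy side far from the bottom, the rotor sinks slowly (1 to 2 s, no swinging) and stops short of the bottom by 18 to 40 degrees, differing each time but equal from either side; nearer than that, or as near the very top, it stays put.
- rotor: Aluminium hub (90 mm diameter, 40 mm along the spindle) with six equal round steel arms, 12 mm thick, radial, 60 degrees apart, in the hub's middle plane, tips 85 mm from the axis. Origin: on the axis, in the middle. Its x is the spindle axis (the stand's x); it turns round and round about it. One arm lies along its z. 0.6 to 0.9 kg. Gravity turns its heavy side with at most 0.07 to 0.14 N m.
- spoke_tip (a point): Tip of the rotor arm along the rotor's z, 85 mm from the axis; it looks like the other five. The heavy side is a small weight hidden in the hub, 29 mm off the axis; its direction is drawn anew each time, unrelated to the arms and to the rotor's axes, and it does not shift. It is straight down midway between the two places where the rotor stops after running back from either side.
- jar: Bystander: amber glass jar with white cap, 56 mm diameter, 75 mm high. Origin: centre of its underside.
- bushing: Bystander: brass turned bushing, 34 mm diameter, 32 mm high. Origin: centre of its underside.
- dish: Bystander: shallow glass dish, 90 mm diameter, 16 mm high. Origin: centre of its underside.
- tray: Bystander: white open tray 100 x 140 x 30 mm. Origin: centre of its underside.
Not all that is in view belongs to the job. There is more than one size of the stand; the one meant has the size given above.

How it is judged (in metres and radians):
On the way:
1. with the gripper on it, the rotor has been turned at least 30 degrees away from where it rested at the start (distance of spoke_tip from where it was at the start of the episode above 0.044 m and contact force between the fingers and rotor above 0.1 N), for 0.1 s.
At the end, for the whole second after the job is handed in: The rotor's hidden heavy side points straight down to within 11 degrees, the rotor stands still, and the gripper's fingers hold it (contact of at least 2 N) while the program ends; jar, bushing, dish and tray are within 20 mm of where they stood (angle between slug_c0's own z axis and vertical below 0.19 rad and contact force between the fingers and rotor above 2 N and angular speed of rotor below 0.1 rad/s and distance of each of jar, bushing, dish, tray from where it was at the start of the episode below 0.02 m); the arm keeps its last pose, push and grip.
It fails at once if a bystander was knocked away (more than 30 mm) (distance of any of jar, bushing, dish, tray from where it was at the start of the episode above 0.03 m).
It also fails if it takes over 72 s, if anything falls off the work surface, if the arm or the gripper's body presses on something with over 40 N, if the wrist force passes 120 N, or if a joint passes its speed limit or range.

ROBOT

A 6-joint arm with a two-finger parallel gripper is mounted at the origin on the work surface. World frame = base frame: x ahead of the robot, y to its left, z up, the work surface at z = 0. Lengths are in mm, angles in rad, forces in N, time in s.
With the tool pointing down it reaches from about 275 to 1000 mm from the base axis. Payload 8.4 kg.
Tool frame: the origin (TCP) lies at the very end of the fingers, on their centre line; the grasp point (between the pads) lies 19 mm behind it; z points along the fingers, y is the direction in which the jaws open and shut (so a half turn about z gives the same grasp; the last joint's range is limited). The gripper opens to 85 mm and grips with 20 to 120 N. Pads are 22 mm wide; open, the fingers measure 114 mm over their backs; the gripper's body (76 mm by 85 mm) begins 54 mm behind the grasp point. The pads swing forward as they close: fully open they stand 13 mm farther back than shut.
Start: joints at [1.201, 0.353, 1.633, -0, 1.155, -0.002], TCP at [224.726, 583.203, 231.281] pointing down, gripper open.
Joint ranges: [-2.63, 2.63], [-0.92, 2.1], [0.06, 2.66], [-1.3, 4.44], [0, 2.69], [-3.02, 3.02]. Speed limits (rad/s): [2.22, 2.22, 2.79, 3.14, 3.14, 3.14].

INTERFACE

Orientations are given as [roll, pitch, yaw] about the fixed x, y, z axes, in that order (R = Rz(yaw) Ry(pitch) Rx(roll)).
In Python, from rig import readout, grab_frame, calibration, r gives the robot as it stands. The module is installed in compiled form; this text tells all that it offers.
- The arm moves only by the tool play_rows, never from a script. Its argument "rows" is a list of rows, each a list of 3 entries, a list of its own where there are three numbers: the closure in counts, from 0 (fully open) to 255 (shut), then the shift along the tool's x, y, z in cm, then the turn, a rotation vector about the tool's x, y, z in rad. In form: [[gripper, [dx, dy, dz], [rx, ry, rz]], ...]. A call has 1 to 12 rows; each row is the pose to reach, as a shift and turn from the pose commanded when the call began, along the tool's axes at that moment; what a row does not reach only later rows make up. A row lasts 1/12 s, in which the tool goes at most 41.7 mm and 7.16 degrees, less where a joint would pass 70% of its speed; a pose out of reach is approached as far as the arm can. A call with a gripper value outside its range is refused whole. The fingers move at their own pace and stop on an object; "squeeze" is the grip in N (left out, the last holds). Time passes only in rows, so rows that repeat a pose let the fingers close. It gives the time, the measured TCP pose, the force and the opening at its end, in the units of the state.
- readout.sense(): the state, without advancing time (a new reading comes with each control period).
- grab_frame(name): name is "side" or "top" or "wrist"; returns (picture, depth): 400x640x3 uint8, red, green, blue; 400x640 float32, mm along the optical axis (not along the pixel's ray), 0 where there is no reading.
- calibration(name): a dict with "vfov" (degrees; the focal length in pixels is half the picture's height over the tangent of half this angle, whatever the lens; pixels are square), "cx", "cy" (the principal point, pixels), "cam_to_world" (4x4, takes a point from camera to world coordinates). Camera axes: x right, y down, z forward; pixel columns grow to the right and rows downward; lengths in mm; the calibration is good to about 2 mm. A picture is of the moment at which its call begins: read the wrist's pose just before it. calibration takes no time and is no camera call; for the wrist camera it gives the pose at the moment of the call.
- r.sign_off(): hands the job in, once; it reports no verdict.
The state is a dict: "clock": time; "qpos": joint angles; "qvel": joint speeds; "joint_efforts": joint torques, N m; "eef_pos": TCP position; "tcp_rot": TCP orientation; "contact_force": force on the tool from outside, world axes, zero at the start; "wrist_torque": the same for the moment, N m; "opening": opening from 0.0 (shut) to 1.0 (fully open).
Only numpy, scipy, OpenCV 4.12 (cv2) and the standard library are available. Lean on these libraries where they do the work, as an engineer would, in place of code of your own. Each camera call takes 0.05 s, during which the arm holds its last target.

## Working session

There is one attempt and no reset: what is moved stays moved. The work goes in short steps, Python scripts to look and compute and a tool call to move; the robot and the scene stay as the last step left them, time stands still between calls to the robot, and variables do not carry over. Pictures are saved under pics/ and viewed, and the job is handed in when it is done.

Besides the shell and the picture viewer there is one more tool, called after "Emit:" by a JSON object that holds its "op" and its "data". play_rows: Moves the arm, as the interface text tells. Its arguments: {"type":"object","properties":{"rows":{"type":"array"},"squeeze":{"type":"number"}},"required":["rows"]}

```bash
mkdir -p pics; ls
python3 - <<'E'
from rig import readout, grab_frame, calibration, r
import cv2, numpy as np
for n in ["side","top","wrist"]:
    c=calibration(n);print(n,c['vfov'],c['cx'],c['cy'],np.round(c['cam_to_world'],3).tolist())
    p,d=grab_frame(n);cv2.imwrite(f"pics/{n}0.png",p[:,:,::-1]);np.save(f"pics/{n}0.npy",d)
s=readout.sense();print(s)
E
```

```text
pics
side 49.183598343908784 317.4935640287467 200.8071871931456 [[0.976, -0.159, 0.149, 331.862], [-0.217, -0.678, 0.702, -774.372], [-0.011, -0.717, -0.697, 900.826], [0.0, 0.0, 0.0, 1.0]]
top 44.460041782538724 321.6833533422545 196.140951224303 [[0.007, -0.997, 0.072, 374.779], [-1.0, -0.006, 0.012, 12.696], [-0.011, -0.072, -0.997, 1430.766], [0.0, 0.0, 0.0, 1.0]]
wrist 61.76778089129006 322.5313583472015 200.58204354174046 [[0.358, 0.888, 0.289, 150.57], [0.934, -0.34, -0.111, 610.272], [-0.001, 0.31, -0.951, 373.758], [0.0, 0.0, 0.0, 1.0]]
{'clock': 0.15, 'qpos': array([ 1.20060250e+00,  3.53494838e-01,  1.63395915e+00, -5.90190948e-06,
        1.15521907e+00, -2.41704575e-03]), 'qvel': array([-3.86970729e-04, -1.36968050e-03, -2.35485855e-03, -2.30128097e-04,
        3.83997871e-05,  6.31836488e-04]), 'joint_efforts': array([ 7.60582570e-04, -6.05639720e+01, -3.42342103e+01,  1.51340364e-04,
        6.19673840e-03, -2.45284173e-05]), 'eef_pos': array([224.59188686, 582.85742706, 230.7323126 ]), 'tcp_rot': array([-3.14051224e+00,  2.78557950e-06,  2.77381826e+00]), 'contact_force': array([-0.08029233,  0.46395238,  0.12085841]), 'wrist_torque': array([-0.01146799, -0.03659159, -0.01188597]), 'opening': 0.9971937535436822}
```

View pics/side0.png

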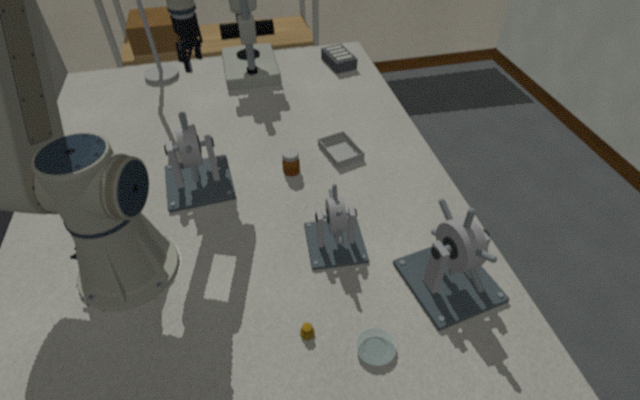

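View pics/top0.png

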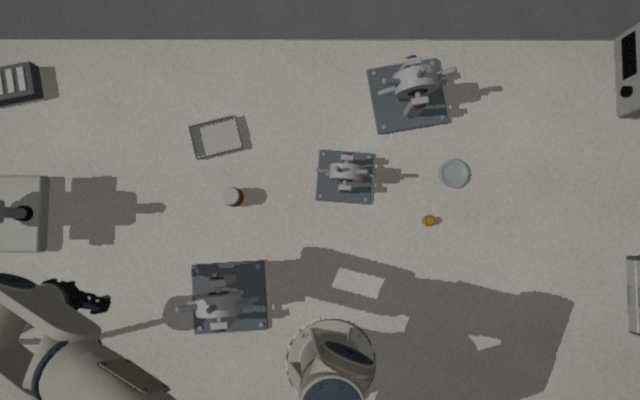

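View pics/wrist0.png

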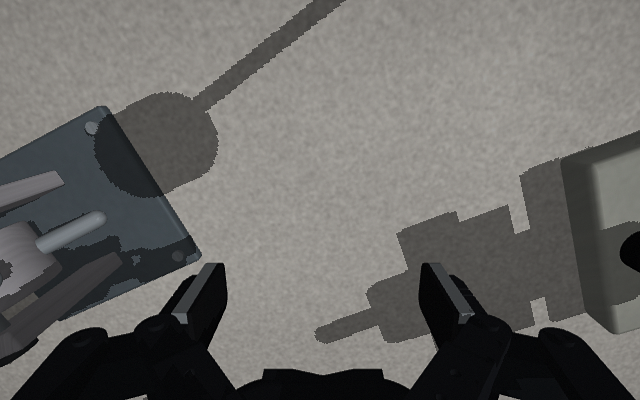

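```bash
cat > h.py <<'E'
from rig import readout, grab_frame, calibration, r
import cv2, numpy as np
def cal(n):
    c=calibration(n); f=200/np.tan(np.radians(c['vfov']/2)); return f,c['cx'],c['cy'],np.array(c['cam_to_world'])
def ray(c,u,v):
    f,cx,cy,T=c; d=T[:3,:3]@np.array([(u-cx)/f,(v-cy)/f,1.]); return T[:3,3],d
def onz(c,u,v,z):
    o,d=ray(c,u,v); return o+d*(z-o[2])/d[2]
def onplane(c,u,v,p,n):
    o,d=ray(c,u,v); return o+d*np.dot(p-o,n)/np.dot(d,n)
def proj(c,P):
    f,cx,cy,T=c; q=T[:3,:3].T@(np.asarray(P)-T[:3,3]); return np.array([cx+f*q[0]/q[2],cy+f*q[1]/q[2]])
def cloud(c,d):
    f,cx,cy,T=c; v,u=np.mgrid[:d.shape[0],:d.shape[1]]
    P=np.stack([(u-cx)/f*d,(v-cy)/f*d,d],-1); return P@T[:3,:3].T+T[:3,3]
E
python3 - <<'E'
from h import *
c=cal("top");img=cv2.imread("pics/top0.png");d=np.load("pics/top0.npy")
P=cloud(c,d)
hsv=cv2.cvtColor(img,cv2.COLOR_BGR2HSV)
# base colour: z 6..25 
for nm,(u0,u1,v0,v1) in dict(mid=(300,390,135,220),far=(355,470,45,145),left=(180,280,250,345)).items():
    m=np.zeros(d.shape,np.uint8); Z=P[...,2]
    m[v0:v1,u0:u1]=((Z>7)&(Z<18))[v0:v1,u0:u1]
    vv,uu=np.nonzero(m); pts=np.array([onz(c,u,v,12)[:2] for u,v in zip(uu,vv)],np.float32)
    print(nm,len(pts),cv2.minAreaRect(pts), np.median(Z[m>0]))
for n,box in dict(top=(300,120,140,100),side=(280,170,110,110)).items():
    im=cv2.imread(f"pics/{n}0.png");x,y,w,h=box
    cv2.imwrite(f"pics/{n}0z.png",cv2.resize(im[y:y+h,x:x+w],None,fx=5,fy=5,interpolation=cv2.INTER_CUBIC))
m=np.zeros(d.shape,bool);m[135:220,300:390]=True
Q=P[m&(P[...,2]>60)];print(len(Q),Q.min(0),Q.max(0))
E
```

```text
mid 1696 ((532.759521484375, -36.42829895019531), (253.3904266357422, 246.4563751220703), 89.82696533203125) 11.175456099054486
far 2425 ((784.43505859375, -233.9368133544922), (270.9751892089844, 365.0811462402344), 6.153595447540283) 14.213175061569018
left 2720 ((178.62533569335938, 293.1859130859375), (261.02099609375, 279.7997131347656), 2.2453043460845947) 14.150914862490822
966 [ 374.77855009 -117.08408729   60.41076652] [ 586.03262002   46.69860233 1430.76638151]
```

View pics/top0z.png

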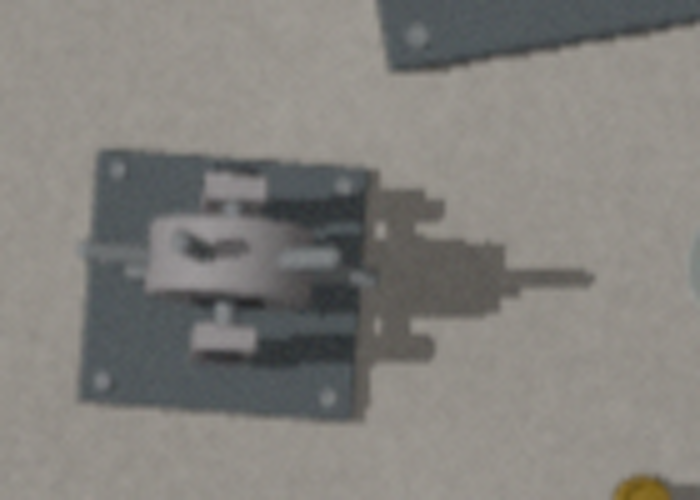

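View pics/side0z.png

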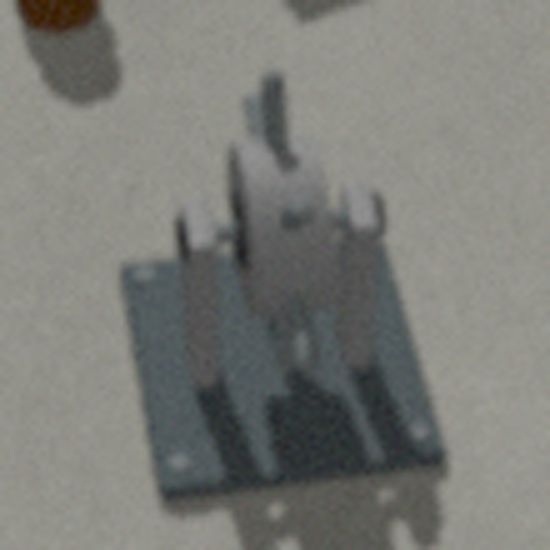

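Run:
```python
from h import *
c=cal("top");img=cv2.imread("pics/top0.png")
for nm,(u0,u1,v0,v1) in dict(mid=(300,390,140,215),far=(355,455,50,145),left=(180,280,250,345)).items():
    b,g,rr=[img[...,i].astype(int) for i in range(3)]
    m=np.zeros(b.shape,np.uint8); m[v0:v1,u0:u1]=((b-rr>8)&(b<130))[v0:v1,u0:u1]*255
    m=cv2.morphologyEx(m,cv2.MORPH_OPEN,np.ones((3,3)))
    cs,_=cv2.findContours(m,cv2.RETR_EXTERNAL,cv2.CHAIN_APPROX_NONE)
    vv,uu=np.nonzero(m); pts=np.array([onz(c,u,v,12)[:2] for u,v in zip(uu,vv)],np.float32)
    print(nm,len(pts),cv2.minAreaRect(pts))
```

```text
mid 195 ((535.7245483398438, -27.247482299804688), (135.02723693847656, 140.26589965820312), 88.60093688964844)
far 289 ((757.811279296875, -207.45086669921875), (162.4689483642578, 173.04177856445312), 9.257448196411133)
left 96 ((144.15562438964844, 306.3333740234375), (205.079833984375, 109.2907943725586), 65.12580871582031)
```

Run:
```python
from h import *
c=cal("top")
cs=[(98,150),(375,170),(362,420),(80,402)]
W=np.array([onz(c,300+x/5-.4,120+y/5-.4,12)[:2] for x,y in cs]);print(W)
print(np.linalg.norm(np.roll(W,-1,0)-W,axis=1),W.mean(0))
a=(W[0]+W[1]-W[2]-W[3])/2;print('spindle dir',a,np.degrees(np.arctan2(a[1],a[0])))
b=(W[0]+W[3]-W[1]-W[2])/2;print('ydir',b,np.degrees(np.arctan2(b[1],b[0])))
# posts tops at z=120 
for x,y in [(236,188),(224,340)]: print(onz(c,300+x/5-.4,120+y/5-.4,120))
s=cal("side")
cs=[(122,263),(383,250),(447,465),(162,495)]
W=np.array([onz(s,280+x/5-.4,170+y/5-.4,12)[:2] for x,y in cs]);print(W,W.mean(0));print(np.linalg.norm(np.roll(W,-1,0)-W,axis=1))
a=(W[1]+W[2]-W[0]-W[3])/2;print('a',a,np.degrees(np.arctan2(a[1],a[0])))
for x,y in [(195,215),(358,205)]: print(onz(s,280+x/5-.4,170+y/5-.4,120))
```

```text
[[ 613.1155906    37.71266142]
 [ 602.08950305 -124.24371385]
 [ 455.74587307 -116.55612278]
 [ 465.23487678   47.13393025]]
[162.3312727  146.54540966 163.96485798 148.1805177 ] [534.04646087 -38.98831124]
spindle dir [147.1121719   -8.55442995] -3.327946382762831
ydir [ 10.25754563 162.82321415] 86.39524115502549
[574.61749155 -38.85202656 120.        ]
[492.20170514 -32.65232673 120.        ]
[[ 466.38905094   46.06906384]
 [ 610.33037812   22.6764343 ]
 [ 600.02887945 -129.30288069]
 [ 454.76029149 -115.10134937]] [532.87715    -43.91468298]
[145.82976647 152.32804423 145.96111174 161.58938747]
a [144.60495757 -18.79708043] -7.406302713589343
[491.94644758 -29.79292557 120.        ]
[572.96384237 -41.54917272 120.        ]
```

```bash
cat >> h.py <<'E'
from scipy.spatial.transform import Rotation as Ro
HUB=np.array([533,-38,110.]); PHI=np.radians(-4.)
def sense():
    s=readout.sense(); return s,np.array(s['eef_pos']),Ro.from_euler('xyz',s['tcp_rot'])
def rel(p,R,p0=None,R0=None):
    if p0 is None: _,p0,R0=sense()
    return np.round(R0.inv().apply(np.asarray(p)-p0)/10,2).tolist(), np.round((R0.inv()*R).as_rotvec(),3).tolist()
def frame():
    ex=np.array([np.cos(PHI),np.sin(PHI),0]); ey=np.array([-np.sin(PHI),np.cos(PHI),0]); ez=np.array([0,0,1.]); return ex,ey,ez
def toolR(a=0,p=0):
    """a: tilt in rotor plane: tool comes from direction (sin a ey + cos a ez); p: pitch looking forward (+ex)"""
    ex,ey,ez=frame()
    z=-(np.sin(a)*ey+np.cos(a)*ez); z=np.cos(p)*z+np.sin(p)*ex
    y0=np.cos(a)*ey-np.sin(a)*ez; x=np.cross(y0,z)
    return Ro.from_matrix(np.stack([x,y0,z],1))
def snap(n,tag):
    c=cal(n) ; p,d=grab_frame(n); cv2.imwrite(f"pics/{tag}.png",p[:,:,::-1]); return c,p[:,:,::-1]
E
python3 - <<'E'
from h import *
R=toolR(0,np.radians(30));print(R.as_matrix().round(2),R.as_euler('xyz'))
_,p0,R0=sense()
print(rel([420,250,330],toolR(0,0)))
print(rel([454,-33,231],R))
E
```

```text
[[-0.86  0.07  0.5 ]
 [ 0.06  1.   -0.03]
 [-0.5   0.   -0.87]] [3.14159265 0.52359878 3.07177948]
([-30.2, -24.04, -9.9], [-0.001, -0.0, -0.298])
([-43.55, -49.22, 0.03], [-0.079, -0.52, -0.291])
```

Emit:
{"op": "play_rows", "data": {"rows": [[0,[-8,-6,-9.9],[0,0,-0.1]],[0,[-16,-12,-9.9],[0,0,-0.2]],[0,[-24,-18,-9.9],[0,0,-0.298]],[0,[-30.2,-24,-9.9],[0,0,-0.298]],[0,[-30.2,-24,-9.9],[0,0,-0.298]],[0,[-30.2,-24,-9.9],[0,0,-0.298]],[0,[-30.2,-24,-9.9],[0,0,-0.298]],[0,[-30.2,-24,-9.9],[0,0,-0.298]],[0,[-30.2,-24,-9.9],[0,0,-0.298]],[0,[-30.2,-24,-9.9],[0,0,-0.298]],[0,[-30.2,-24,-9.9],[0,0,-0.298]],[0,[-30.2,-24,-9.9],[0,0,-0.298]]]}}

```text
clock: 1.15
eef_pos: [420.9, 249.4, 330.5]
tcp_rot: [3.141, 0.0, 3.068]
contact_force: [-0.3, -0.1, 0.5]
opening: 0.996
```

Run:
```python
from h import *
s,p,R=sense();print(s['clock'],p,s['tcp_rot'],s['qpos'])
print(rel([454,-33,231],toolR(0,np.radians(30))))
```

```text
1.15 [420.89376315 249.4444394  330.48929324] [3.14120476e+00 3.08781782e-04 3.06845302e+00] [ 5.31834303e-01  4.98307416e-02  1.79092136e+00  1.48843202e-04
  1.30036596e+00 -9.65862181e-01]
([-5.36, -27.93, 9.94], [-0.0, -0.523, -0.003])
```

Emit:
{"op": "play_rows", "data": {"rows": [[0,[-5.4,-27.9,9.9],[0,-0.523,0]],[0,[-5.4,-27.9,9.9],[0,-0.523,0]],[0,[-5.4,-27.9,9.9],[0,-0.523,0]],[0,[-5.4,-27.9,9.9],[0,-0.523,0]],[0,[-5.4,-27.9,9.9],[0,-0.523,0]],[0,[-5.4,-27.9,9.9],[0,-0.523,0]],[0,[-5.4,-27.9,9.9],[0,-0.523,0]],[0,[-5.4,-27.9,9.9],[0,-0.523,0]],[0,[-5.4,-27.9,9.9],[0,-0.523,0]],[0,[-5.4,-27.9,9.9],[0,-0.523,0]]]}}

```text
clock: 1.98
eef_pos: [454.1, -31.8, 230.5]
tcp_rot: [3.14, 0.521, 3.068]
contact_force: [-1.1, -0.6, 0.2]
opening: 1.003
```

Run:
```python
from h import *
s,p,R=sense();print(s['clock'],p,s['tcp_rot'],s['qpos'],s['contact_force'])
c,im=snap("wrist","w1");np.save("pics/w1c.npy",np.array([*c[:3]]));print(c[3].round(3).tolist())
print(proj(c,HUB))
```

```text
1.9833 [454.13929924 -31.8238189  230.50181468] [3.14039008 0.52118272 3.06827741] [-0.07466772 -0.16003866  2.33017847  0.00431049  0.45027557 -1.5758501 ] [-1.08511213 -0.60931166  0.15143407]
[[0.071, 0.669, 0.74, 314.637], [0.997, -0.049, -0.052, -22.901], [0.001, 0.742, -0.67, 315.314], [0.0, 0.0, 0.0, 1.0]]
[322.75935482 194.35724848]
```

View pics/w1.png

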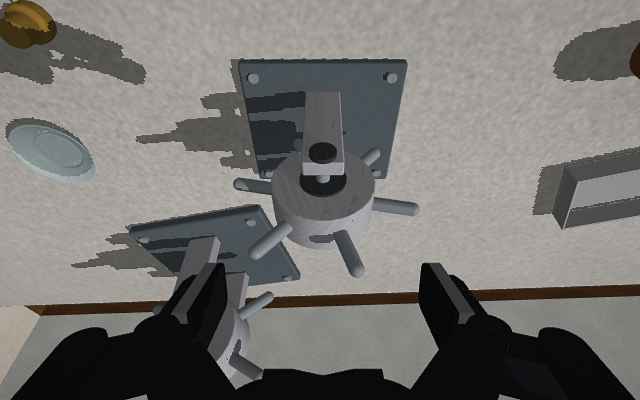

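```bash
cat >> h.py <<'E'
from scipy.optimize import least_squares
def tips(c,px,fit=True,hub=HUB):
    ex,ey,ez=frame(); Q=[]
    for u,v in px:
        q=onplane(c,u,v,hub,ex)-hub; Q.append([q@ey,q@ez])
    Q=np.array(Q); 
    return Q,np.hypot(*Q.T),np.degrees(np.arctan2(Q[:,0],Q[:,1]))
E
python3 - <<'E'
from h import *
im=cv2.imread("pics/w1.png")
cv2.imwrite("pics/w1z.png",cv2.resize(im[50:290,210:440],None,fx=2.5,fy=2.5,interpolation=cv2.INTER_CUBIC))
c=cal("wrist")
px=[(356,271),(257,251),(415,209),(237,184),(377,153)]
print(*tips(c,px),sep='\n')
# base corners at z=12
for u,v in [(239,60),(407,60)]: print(onz(c,u,v,12))
# near post top corners z=120 
for u,v in [(303,174),(344,174)]: print(onz(c,u,v,120))
E
```

```text
[[ 25.44816804  78.57471212]
 [-50.11893923  60.95019813]
 [ 80.39996637  18.17696876]
 [-78.08777282 -12.31885922]
 [ 55.88343163 -56.38682161]]
[82.59294547 78.91029541 82.42910157 79.05349174 79.38785538]
[ 17.9456994  -39.43023173  77.26063453 -98.96490265 135.25689733]
[ 451.63833579 -108.86862704   12.        ]
[462.50725312  46.1091893   12.        ]
[498.33441249 -50.55051273 120.        ]
[500.65534017 -17.71806055 120.        ]
```

View pics/w1z.png

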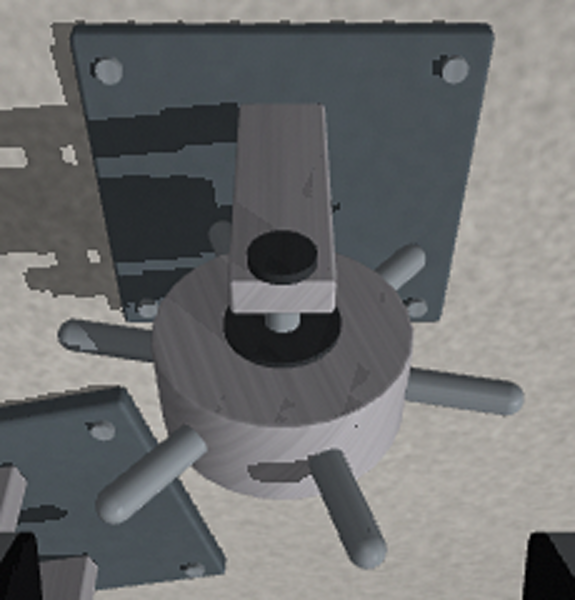

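```bash
sed -i 's/HUB=np.array(\[533,-38,110.\])/HUB=np.array([533.4,-36.5,110.])/' h.py
cat >> h.py <<'E'
def pose(adeg,rr,p=0):
    ex,ey,ez=frame();a=np.radians(adeg)
    return HUB+(np.sin(a)*ey+np.cos(a)*ez)*rr, toolR(a,np.radians(p))
def rows(lst):
    _,p0,R0=sense()
    print([list(rel(*pose(*x),p0,R0)) for x in lst])
E
python3 - <<'E'
from h import *
c=cal("wrist")
print(*tips(c,[(356,271),(257,251),(415,209),(237,184),(377,153)],hub=HUB),sep='\n')
rows([(-20,170),(-41,130),(-41,57)])
E
```

```text
[[ 23.95757028  78.40363929]
 [-51.71125383  60.75540188]
 [ 78.98333628  17.92459776]
 [-79.71773476 -12.61227903]
 [ 54.43380116 -56.73955894]]
[81.98228972 79.7826587  80.99171942 80.70927343 78.62834258]
[ 16.99142665 -40.40238114  77.21378038 -98.99034514 136.18815561]
[[[-8.81, -5.8, 0.58], [-0.341, 0.517, 0.09]], [[-5.74, -8.52, 5.92], [-0.698, 0.5, 0.185]], [[-2.98, -3.74, 10.7], [-0.698, 0.5, 0.185]]]
```

Emit:
{"op": "play_rows", "data": {"rows": [[0,[-8.8,-5.8,0.6],[-0.341,0.517,0.09]],[0,[-8.8,-5.8,0.6],[-0.341,0.517,0.09]],[0,[-8.8,-5.8,0.6],[-0.341,0.517,0.09]],[0,[-5.7,-8.5,5.9],[-0.698,0.5,0.185]],[0,[-5.7,-8.5,5.9],[-0.698,0.5,0.185]],[0,[-5.7,-8.5,5.9],[-0.698,0.5,0.185]],[0,[-5.7,-8.5,5.9],[-0.698,0.5,0.185]],[0,[-5.7,-8.5,5.9],[-0.698,0.5,0.185]],[0,[-5.7,-8.5,5.9],[-0.698,0.5,0.185]],[0,[-5.7,-8.5,5.9],[-0.698,0.5,0.185]],[0,[-5.7,-8.5,5.9],[-0.698,0.5,0.185]]]}}

```text
clock: 2.95
eef_pos: [527.5, -120.2, 208.7]
tcp_rot: [2.43, 0.001, 3.075]
contact_force: [-1.0, 0.1, 0.4]
opening: 1.002
```

Run:
```python
from h import *
s,p,R=sense();print(s['clock'],p,s['qpos'],s['contact_force'], pose(-41,130)[0])
c,im=snap("wrist","w2")
rows([(-41,130),(-41.8,57)])
```

```text
2.95 [ 527.50387245 -120.16632718  208.7125468 ] [-0.59286031  0.45501737  1.73906261  0.61116998  1.39373545 -2.3482612 ] [-0.96186831  0.07479399  0.35308916] [ 527.45063262 -121.57991728  208.11224543]
[[[-0.01, -0.18, -0.0], [-0.004, -0.001, 0.004]], [[-0.01, -0.23, 7.3], [-0.018, -0.001, 0.004]]]
```

View pics/w2.png

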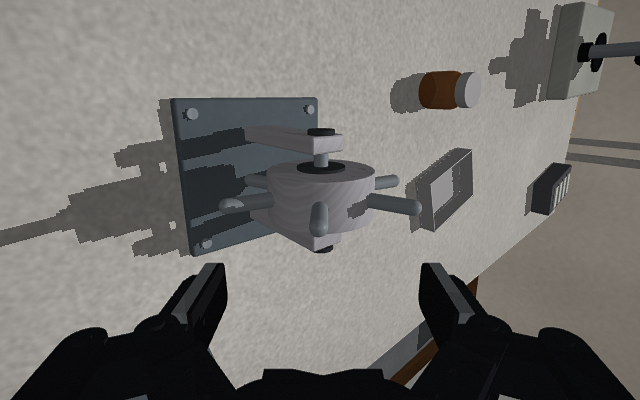

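Emit:
{"op": "play_rows", "data": {"rows": [[0,[0,-0.2,3.6],[-0.018,0,0]],[0,[0,-0.2,7.3],[-0.018,0,0]],[0,[0,-0.2,7.3],[-0.018,0,0]],[255,[0,-0.2,7.3],[-0.018,0,0]],[255,[0,-0.2,7.3],[-0.018,0,0]],[255,[0,-0.2,7.3],[-0.018,0,0]],[255,[0,-0.2,7.3],[-0.018,0,0]],[255,[0,-0.2,7.3],[-0.018,0,0]]], "squeeze": 30}}

```text
clock: 3.67
eef_pos: [531.1, -76.2, 153.1]
tcp_rot: [2.411, 0.003, 3.073]
contact_force: [-1.1, -0.1, -0.3]
opening: 0.303
```

Run:
```python
from h import *
s,p,R=sense();print(s['clock'],p,s['contact_force'],s['opening'], pose(-41.8,57)[0])
c,im=snap("wrist","w3")
rows([(a,57) for a in np.linspace(-41.8,50,15)[1:]])
```

```text
3.6667 [531.12977594 -76.24149112 153.09835479] [-1.07209012 -0.11384736 -0.2820791 ] 0.30332875309397467 [530.74978758 -74.39980335 152.49213198]
[[[0.04, 0.76, 0.18], [0.116, 0.001, 0.002]], [[0.04, 1.4, 0.29], [0.231, 0.001, 0.002]], [[0.03, 2.02, 0.48], [0.345, 0.002, 0.002]], [[0.03, 2.62, 0.74], [0.46, 0.002, 0.002]], [[0.03, 3.19, 1.06], [0.574, 0.002, 0.002]], [[0.03, 3.72, 1.44], [0.688, 0.002, 0.002]], [[0.03, 4.2, 1.88], [0.803, 0.002, 0.002]], [[0.03, 4.62, 2.38], [0.917, 0.002, 0.002]], [[0.03, 4.99, 2.92], [1.032, 0.002, 0.001]], [[0.03, 5.29, 3.5], [1.146, 0.002, 0.001]], [[0.03, 5.52, 4.1], [1.261, 0.002, 0.001]], [[0.03, 5.69, 4.74], [1.375, 0.002, 0.001]], [[0.03, 5.78, 5.38], [1.49, 0.003, 0.001]], [[0.03, 5.79, 6.03], [1.604, 0.003, 0.001]]]
```

View pics/w3.png

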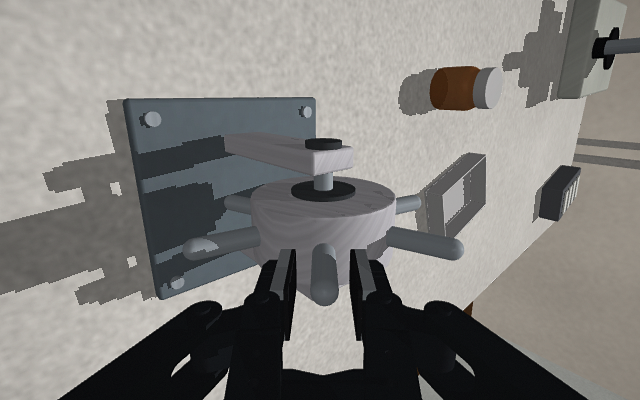

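Emit:
{"op": "play_rows", "data": {"rows": [[255,[0,0.1,0.1],[0,0,0]],[255,[0,0.1,0.1],[0,0,0]],[255,[0,0.1,0.1],[0,0,0]],[255,[0,0.1,0.1],[0,0,0]]]}}

```text
clock: 4.05
eef_pos: [531.0, -75.5, 152.9]
tcp_rot: [2.411, 0.002, 3.073]
contact_force: [-3.9, -7.3, 7.0]
opening: 0.131
```

Run:
```python
from h import *
s,p,R=sense();print(s['clock'],p,s['contact_force'],s['wrist_torque'],s['opening'])
rows([(a,57) for a in np.linspace(-41.8,50,15)[1:]])
```

```text
4.05 [531.03524895 -75.47395603 152.91932256] [-3.9009331  -7.25467791  7.00871947] [-0.46370008  0.40200362  0.33110528] 0.13115945687903088
[[[0.03, 0.7, 0.14], [0.116, 0.001, 0.002]], [[0.03, 1.34, 0.25], [0.23, 0.001, 0.002]], [[0.03, 1.97, 0.44], [0.345, 0.002, 0.002]], [[0.03, 2.57, 0.69], [0.459, 0.002, 0.002]], [[0.03, 3.14, 1.01], [0.573, 0.002, 0.002]], [[0.03, 3.66, 1.4], [0.688, 0.002, 0.002]], [[0.03, 4.14, 1.84], [0.802, 0.002, 0.002]], [[0.03, 4.57, 2.33], [0.917, 0.002, 0.002]], [[0.03, 4.93, 2.87], [1.031, 0.002, 0.002]], [[0.03, 5.24, 3.45], [1.146, 0.002, 0.001]], [[0.03, 5.47, 4.06], [1.26, 0.002, 0.001]], [[0.03, 5.63, 4.69], [1.375, 0.003, 0.001]], [[0.03, 5.72, 5.34], [1.489, 0.003, 0.001]], [[0.03, 5.74, 5.99], [1.603, 0.003, 0.001]]]
```

Emit:
{"op": "play_rows", "data": {"rows": [[255,[0,0.7,0.1],[0.116,0,0]],[255,[0,1.3,0.25],[0.23,0,0]],[255,[0,2.0,0.4],[0.345,0,0]],[255,[0,2.6,0.7],[0.459,0,0]],[255,[0,3.1,1.0],[0.573,0,0]],[255,[0,3.6,1.4],[0.688,0,0]]]}}

```text
clock: 4.55
eef_pos: [533.3, -39.0, 166.7]
tcp_rot: [3.104, 0.004, 3.072]
contact_force: [-3.9, -3.9, -17.7]
opening: 0.124
```

Run:
```python
from h import *
s,p,R=sense();print(s['clock'],p,s['contact_force'],s['wrist_torque'],s['opening'],s['qpos'])
q=p-HUB;ex,ey,ez=frame();print(np.degrees(np.arctan2(q@ey,q@ez)),np.hypot(q@ey,q@ez))
rows([(a,57) for a in np.linspace(-41.8,50,15)[7:]])
```

```text
4.55 [533.3033303  -38.99696597 166.70656394] [ -3.91643113  -3.90003476 -17.7087814 ] [-0.84477793  0.82947576 -0.02516507] 0.12438562782323798 [-0.10014987  0.28688649  1.89016437  0.04631431  0.96241852 -1.6282892 ]
-2.5219487115686245 56.76154097517729
[[[0.01, 0.66, 0.01], [0.109, 0.004, 0.001]], [[0.01, 1.3, 0.12], [0.224, 0.004, 0.0]], [[0.01, 1.93, 0.3], [0.338, 0.004, 0.0]], [[0.01, 2.53, 0.55], [0.453, 0.004, -0.0]], [[0.01, 3.1, 0.87], [0.567, 0.004, -0.0]], [[0.01, 3.63, 1.25], [0.682, 0.004, -0.001]], [[0.01, 4.11, 1.69], [0.796, 0.004, -0.001]], [[0.01, 4.54, 2.18], [0.911, 0.004, -0.001]]]
```

Emit:
{"op": "play_rows", "data": {"rows": [[255,[0,0.7,0.05],[0.109,0,0]],[255,[0,1.3,0.15],[0.224,0,0]],[255,[0,1.9,0.35],[0.338,0,0]],[255,[0,2.5,0.6],[0.453,0,0]],[255,[0,3.1,0.95],[0.567,0,0]],[255,[0,3.6,1.3],[0.682,0,0]],[255,[0,4.1,1.75],[0.796,0,0]],[255,[0,4.5,2.2],[0.911,0,0]],[255,[0,4.5,2.2],[0.911,0,0]]]}}

```text
clock: 5.3
eef_pos: [536.3, 8.4, 143.2]
tcp_rot: [-2.263, -0.003, 3.077]
contact_force: [4.0, -11.2, 1.7]
opening: 0.128
```

Run:
```python
from h import *
s,p,R=sense();print(s['clock'],p,s['contact_force'],s['wrist_torque'],s['opening'],s['qpos'])
q=p-HUB;ex,ey,ez=frame();print(np.degrees(np.arctan2(q@ey,q@ez)),np.hypot(q@ey,q@ez),s['tcp_rot'])
c,im=snap("wrist","w4");c,im=snap("top","t4")
```

```text
5.3 [536.34872229   8.37717307 143.17325032] [  4.02557411 -11.18475497   1.69968502] [-1.45272664 -0.38339939  0.48160066] 0.128232782053194 [ 0.45367402  0.60149051  1.7868998  -0.7513643   1.36569611 -0.65469524]
53.58688575294488 55.88456375890244 [-2.26259475e+00 -2.54320484e-03  3.07742477e+00]
```

View pics/w4.png

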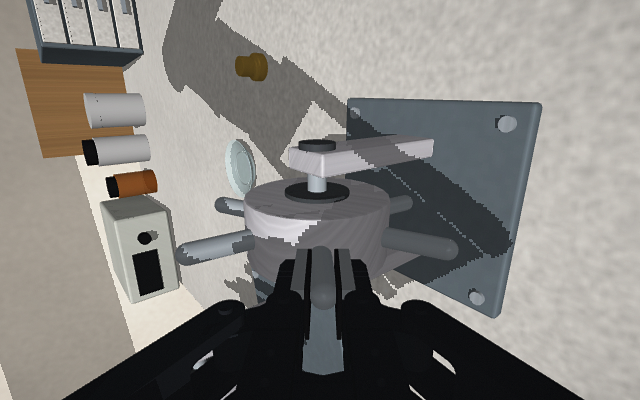

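View pics/t4.png

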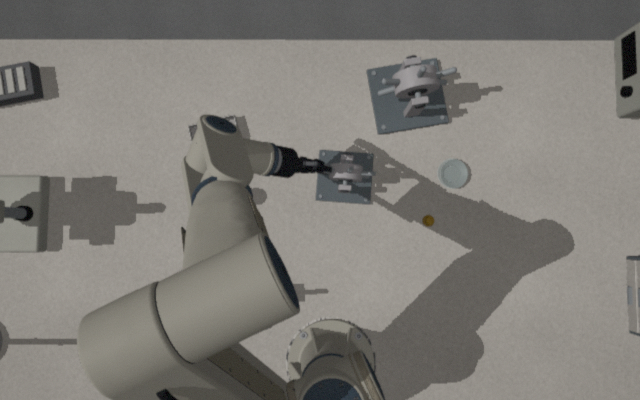

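Emit:
{"op": "play_rows", "data": {"rows": [[0,[0,0,0],[0,0,0]],[0,[0,0,0],[0,0,0]],[0,[0,0,-4],[0,0,0]],[0,[0,0,-8],[0,0,0]]]}}

```text
clock: 5.73
eef_pos: [539.2, 67.8, 197.5]
tcp_rot: [-2.274, -0.002, 3.07]
contact_force: [1.0, 0.7, -0.4]
opening: 0.69
```

Run:
```python
from h import *
s,p,R=sense();print(s['clock'],p,s['contact_force'],s['opening'])
F=[]
for i in range(28):
    pp,d=grab_frame("wrist")
    if i%4==0 or i==27: F.append(pp[90:290,160:500,::-1])
s,p,R=sense();print(s['clock'],p)
m=np.vstack([np.hstack(F[i:i+2]) for i in range(0,8,2)])
cv2.imwrite("pics/w5.png",cv2.resize(m,(544,640))[:600] if 0 else cv2.resize(m,(510,600)))
cv2.imwrite("pics/w5last.png",pp[:,:,::-1])
```

```text
5.7333 [539.17097726  67.79212242 197.4544946 ] [ 0.96954278  0.67101163 -0.40638153] 0.6901462846436405
7.1333 [540.40393507  68.6366586  197.57617733]
```

View pics/w5.png

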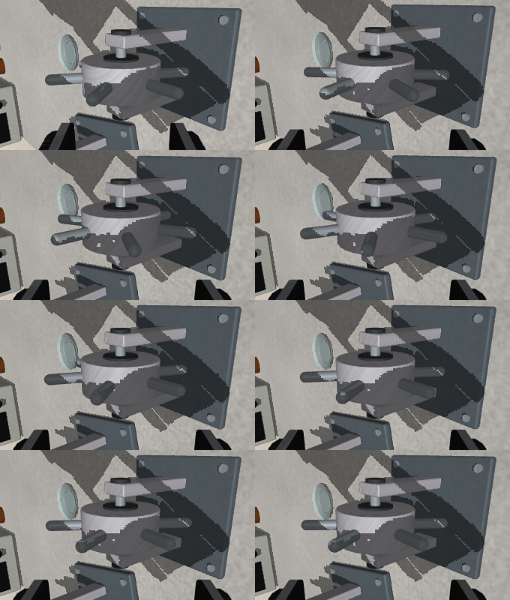

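Run:
```python
from h import *
rows([(20,170)])
print(rel([454.1,-31.8,230.5],toolR(0,np.radians(30))))
```

```text
[[[-0.03, -8.56, -1.07], [-0.518, 0.002, 0.001]]]
([7.92, -9.38, 5.95], [-0.846, -0.489, 0.228])
```

View pics/w5last.png

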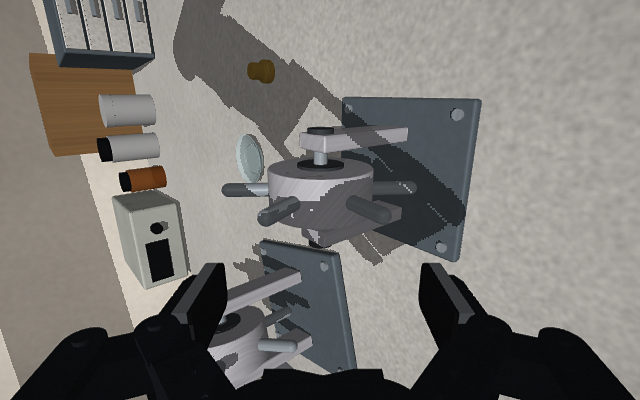

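Emit:
{"op": "play_rows", "data": {"rows": [[0,[0,-8.5,-1.1],[-0.518,0,0]],[0,[0,-8.5,-1.1],[-0.518,0,0]],[0,[7.9,-9.4,5.9],[-0.846,-0.489,0.228]],[0,[7.9,-9.4,5.9],[-0.846,-0.489,0.228]],[0,[7.9,-9.4,5.9],[-0.846,-0.489,0.228]],[0,[7.9,-9.4,5.9],[-0.846,-0.489,0.228]],[0,[7.9,-9.4,5.9],[-0.846,-0.489,0.228]],[0,[7.9,-9.4,5.9],[-0.846,-0.489,0.228]],[0,[7.9,-9.4,5.9],[-0.846,-0.489,0.228]],[0,[7.9,-9.4,5.9],[-0.846,-0.489,0.228]],[0,[7.9,-9.4,5.9],[-0.846,-0.489,0.228]]]}}

```text
clock: 8.05
eef_pos: [453.5, -32.7, 230.9]
tcp_rot: [-3.141, 0.523, 3.068]
contact_force: [-0.5, 0.6, 0.7]
opening: 0.999
```

Run:
```python
from h import *
s,p,R=sense();print(s['clock'],p,s['contact_force'],s['tcp_rot'])
a,im0=snap("wrist","w6a")
c,im=snap("wrist","w6");print(np.abs(im.astype(int)-im0).max(2)[100:260,200:440].mean())
np.save("pics/w6T.npy",c[3])
cv2.imwrite("pics/w6z.png",cv2.resize(im[50:290,210:440],None,fx=2.5,fy=2.5,interpolation=cv2.INTER_CUBIC))
```

```text
8.05 [453.52374244 -32.72720064 230.9131618 ] [-0.53544542  0.619643    0.73622338] [-3.14117666  0.52300106  3.06795464]
4.749635416666667
```

View pics/w6z.png

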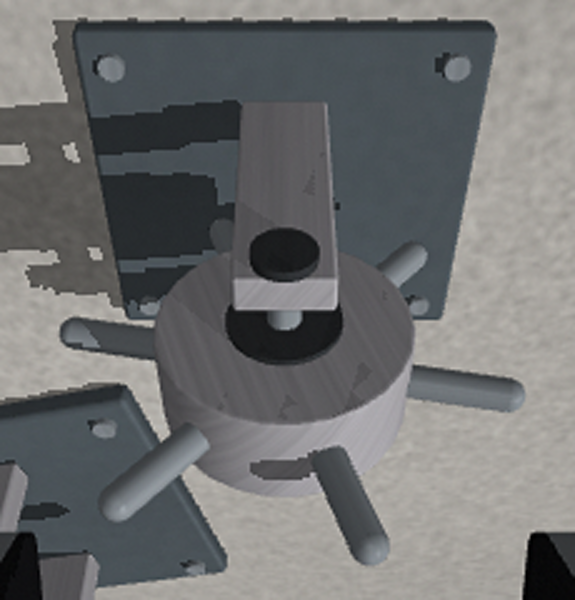

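Run:
```python
from h import *
c=cal("wrist")
px=[(210+x/2.5-.3,50+y/2.5-.3) for x,y in [(372,553),(113,509),(513,394),(69,331),(419,253)]]
print(px,*tips(c,px),sep='\n')
rows([(10,170),(18.5,130)])
```

```text
[(358.5, 270.9), (254.89999999999998, 253.29999999999998), (414.9, 207.29999999999998), (237.29999999999998, 182.1), (377.3, 150.89999999999998)]
[[ 24.94265222  78.92509499]
 [-53.79041655  63.68384892]
 [ 78.10948376  16.66291947]
 [-80.67040168 -13.95037853]
 [ 53.82747468 -59.02290572]]
[82.77261938 83.36091126 79.86704163 81.86773948 79.88179035]
[ 17.53806891 -40.18603133  77.9577315  -99.8111589  137.63593465]
[[[-9.13, 3.03, -0.07], [0.169, 0.522, -0.046]], [[-6.92, 4.21, 3.75], [0.314, 0.518, -0.085]]]
```

Emit:
{"op": "play_rows", "data": {"rows": [[0,[-9.1,3.0,-0.1],[0.169,0.522,-0.046]],[0,[-9.1,3.0,-0.1],[0.169,0.522,-0.046]],[0,[-9.1,3.0,-0.1],[0.169,0.522,-0.046]],[0,[-6.9,4.2,3.75],[0.314,0.518,-0.085]],[0,[-6.9,4.2,3.75],[0.314,0.518,-0.085]],[0,[-6.9,4.2,3.75],[0.314,0.518,-0.085]],[0,[-6.9,4.2,3.75],[0.314,0.518,-0.085]],[0,[-6.9,4.2,3.75],[0.314,0.518,-0.085]],[0,[-6.9,4.2,3.75],[0.314,0.518,-0.085]]]}}

```text
clock: 8.9
eef_pos: [535.8, 5.1, 233.2]
tcp_rot: [-2.819, 0.003, 3.073]
contact_force: [0.1, -1.7, -0.6]
opening: 1.001
```

Run:
```python
from h import *
s,p,R=sense();print(s['clock'],p,s['tcp_rot'],pose(18.5,130)[0])
rows([(18.5,57)])
c,im=snap("wrist","w7")
```

```text
8.9 [535.80456766   5.0982897  233.21578906] [-2.81945240e+00  2.86244527e-03  3.07322417e+00] [536.27742701   4.64912337 233.28207518]
[[[-0.03, -0.05, 7.31], [0.001, 0.003, 0.0]]]
```

View pics/w7.png

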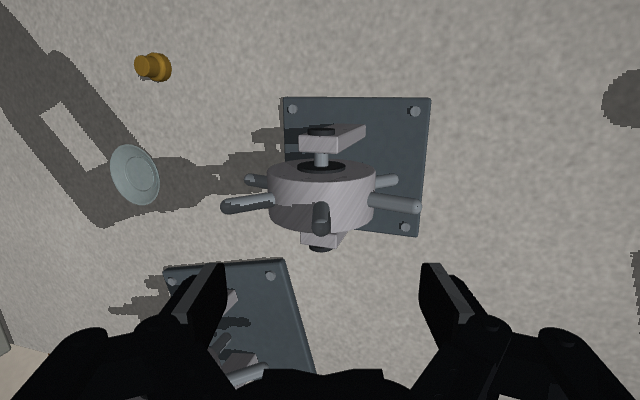

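Emit:
{"op": "play_rows", "data": {"rows": [[0,[0,0,3.7],[0,0,0]],[0,[0,0,7.4],[0,0,0]],[255,[0,0,7.4],[0,0,0]],[255,[0,0,7.4],[0,0,0]],[255,[0,0,7.4],[0,0,0]],[255,[0,0,7.4],[0,0,0]],[255,[0,0,7.4],[0,0,0]],[255,[0,0,7.4],[0,0,0]],[255,[0,0,7.4],[0,0,0]],[255,[0,0,7.4],[0,0,0]],[255,[0,0,7.4],[0,0,0]]]}}

```text
clock: 9.87
eef_pos: [535.0, -18.3, 164.3]
tcp_rot: [-2.82, 0.004, 3.073]
contact_force: [-0.4, 0.3, 7.4]
opening: 0.125
```

Run:
```python
from h import *
s,p,R=sense();print(s['clock'],p,s['contact_force'],s['wrist_torque'],s['opening'])
rows([(a,56) for a in np.linspace(18.5,-60,13)[1:]])
```

```text
9.8667 [534.98295767 -18.28819097 164.34041183] [-0.41243483  0.32568185  7.42745048] [-0.19622608  0.24771633 -0.06364469] 0.12493056821182025
[[[0.03, -0.65, 0.17], [-0.113, 0.004, 0.0]], [[0.03, -1.28, 0.28], [-0.227, 0.004, 0.001]], [[0.03, -1.89, 0.46], [-0.341, 0.004, 0.001]], [[0.03, -2.48, 0.7], [-0.456, 0.004, 0.001]], [[0.04, -3.04, 1.02], [-0.57, 0.004, 0.001]], [[0.04, -3.55, 1.39], [-0.684, 0.004, 0.001]], [[0.04, -4.03, 1.82], [-0.798, 0.004, 0.002]], [[0.04, -4.44, 2.31], [-0.912, 0.004, 0.002]], [[0.04, -4.81, 2.83], [-1.026, 0.003, 0.002]], [[0.04, -5.11, 3.4], [-1.141, 0.003, 0.002]], [[0.05, -5.34, 3.99], [-1.255, 0.003, 0.003]], [[0.05, -5.5, 4.61], [-1.369, 0.003, 0.003]]]
```

Emit:
{"op": "play_rows", "data": {"rows": [[255,[0,-0.65,0.1],[-0.113,0,0]],[255,[0,-1.3,0.2],[-0.227,0,0]],[255,[0,-1.9,0.4],[-0.341,0,0]],[255,[0,-2.5,0.65],[-0.456,0,0]],[255,[0,-3.0,1.0],[-0.57,0,0]],[255,[0,-3.55,1.35],[-0.684,0,0]],[255,[0,-4.0,1.8],[-0.798,0,0]],[255,[0,-4.4,2.3],[-0.912,0,0]],[255,[0,-4.8,2.8],[-1.026,0,0]],[255,[0,-5.1,3.4],[-1.141,0,0]],[255,[0,-5.3,4.0],[-1.255,0,0]],[255,[0,-5.5,4.6],[-1.369,0,0]]]}}

```text
clock: 10.87
eef_pos: [529.9, -86.9, 138.6]
tcp_rot: [2.089, 0.005, 3.072]
contact_force: [-2.4, 7.0, -0.6]
opening: 0.129
```

Run:
```python
from h import *
s,p,R=sense();print(s['clock'],p,s['contact_force'],s['wrist_torque'],s['opening'],s['qpos'],s['tcp_rot'])
q=p-HUB;ex,ey,ez=frame();print(np.degrees(np.arctan2(q@ey,q@ez)),np.hypot(q@ey,q@ez))
rows([(a,56) for a in [-64,-68,-72,-76]])
```

```text
10.8667 [529.93024677 -86.92049917 138.62333427] [-2.42157148  7.02554926 -0.56855629] [0.20583773 0.22941279 0.45937175] 0.12857941905891337 [-0.64902278  0.70412592  1.74803238  0.81915975  1.48982294 -2.58336471] [2.08903111 0.00541224 3.07240418]
-60.47481023398811 58.08233870173143
[[[0.01, -0.34, 0.22], [-0.064, 0.002, 0.005]], [[0.01, -0.73, 0.26], [-0.134, 0.002, 0.005]], [[0.01, -1.12, 0.32], [-0.204, 0.002, 0.005]], [[0.01, -1.5, 0.42], [-0.274, 0.001, 0.005]]]
```

Emit:
{"op": "play_rows", "data": {"rows": [[255,[0,-0.35,0.1],[-0.064,0,0]],[255,[0,-0.75,0.15],[-0.134,0,0]],[255,[0,-1.1,0.2],[-0.204,0,0]],[255,[0,-1.4,0.3],[-0.25,0,0]],[255,[0,-1.4,0.3],[-0.25,0,0]]]}}

```text
clock: 11.28
eef_pos: [529.6, -92.4, 122.9]
tcp_rot: [1.84, 0.003, 3.07]
contact_force: [-5.7, -20.4, 10.1]
opening: 0.124
```

Run:
```python
from h import *
s,p,R=sense();print(s['clock'],p,s['contact_force'],s['opening'],s['qpos'],s['tcp_rot'])
c,im=snap("wrist","w8")
```

```text
11.2833 [529.63178672 -92.39245357 122.86370334] [ -5.69797162 -20.44795297  10.12019382] 0.12425925532581623 [-0.6973851   0.87303977  1.68547214  0.90196977  1.65914056 -2.67969153] [1.84047885e+00 2.71484309e-03 3.07024392e+00]
```

View pics/w8.png

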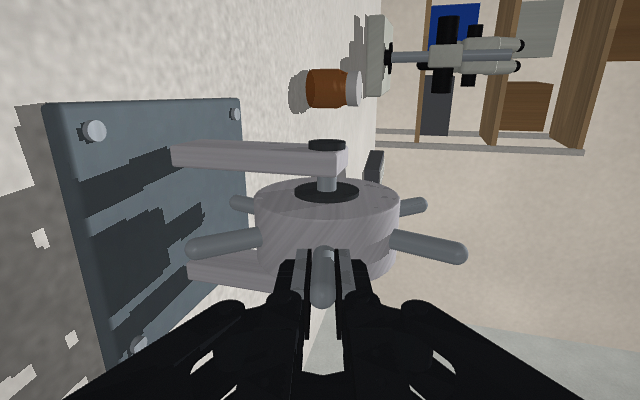

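Emit:
{"op": "play_rows", "data": {"rows": [[0,[0,0,0],[0,0,0]],[0,[0,0,0],[0,0,0]],[0,[0,0,-4],[0,0,0]],[0,[0,0,-8],[0,0,0]]]}}

```text
clock: 11.67
eef_pos: [523.4, -165.2, 144.8]
tcp_rot: [1.843, -0.001, 3.076]
contact_force: [1.2, -0.6, 0.2]
opening: 0.686
```

Run:
```python
from h import *
s,p,R=sense();print(s['clock'],p,s['contact_force'],s['opening'])
F=[]
for i in range(30):
    pp,d=grab_frame("wrist"); F.append(pp[:,:,::-1])
s,p,R=sense();print(s['clock'],p)
np.save("pics/w9.npy",np.array(F))
F=[f[120:270,200:460] for f in F[::2]][:15]
m=np.vstack([np.hstack(F[i:i+3]) for i in range(0,15,3)])
cv2.imwrite("pics/w9.png",m[:,:]if m.shape[0]<=600 else cv2.resize(m,None,fx=600/m.shape[0],fy=600/m.shape[0],interpolation=cv2.INTER_AREA))
```

```text
11.6667 [ 523.3989344  -165.20555875  144.77278701] [ 1.19111912 -0.60908011  0.20460856] 0.6863518761369053
13.1667 [ 523.88138069 -166.30898973  144.531044  ]
```

View pics/w9.png

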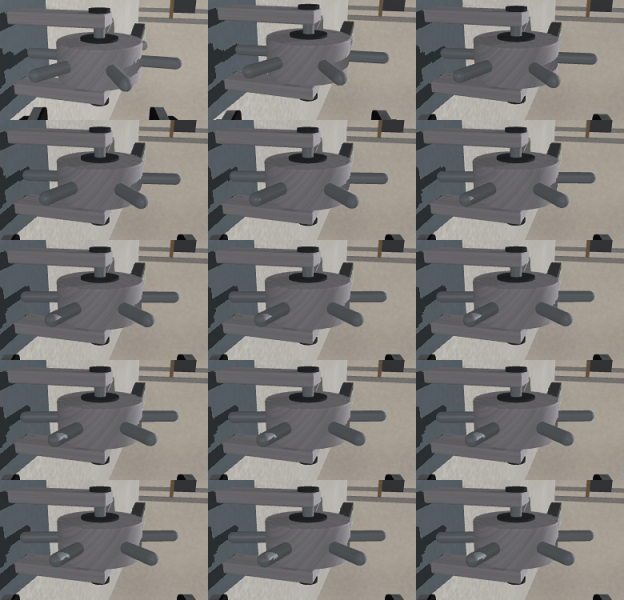

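Run:
```python
from h import *
rows([(-35,180)])
print(rel([454.1,-31.8,230.5],toolR(0,np.radians(30))))
```

```text
[[[-0.06, 11.6, -0.46], [0.686, 0.0, 0.002]]]
([7.88, 11.78, 10.13], [1.266, -0.447, -0.338])
```

Emit:
{"op": "play_rows", "data": {"rows": [[0,[0,4,-3],[0.12,0,0]],[0,[0,8,-3],[0.24,0,0]],[0,[0,11.6,-0.5],[0.36,0,0]],[0,[0,11.6,-0.5],[0.48,0,0]],[0,[0,11.6,-0.5],[0.6,0,0]],[0,[0,11.6,-0.5],[0.686,0,0]],[0,[2.6,11.6,3],[0.85,-0.15,-0.11]],[0,[5.2,11.7,6.5],[1.0,-0.3,-0.22]],[0,[7.9,11.8,10.1],[1.266,-0.447,-0.338]],[0,[7.9,11.8,10.1],[1.266,-0.447,-0.338]],[0,[7.9,11.8,10.1],[1.266,-0.447,-0.338]],[0,[7.9,11.8,10.1],[1.266,-0.447,-0.338]]]}}

```text
clock: 14.17
eef_pos: [452.1, -32.1, 230.8]
tcp_rot: [3.077, 0.479, 3.055]
contact_force: [-0.3, -1.8, -0.7]
opening: 0.999
```

Emit:
{"op": "play_rows", "data": {"rows": [[0,[0,0,0],[0,0,0]],[0,[0,0,0],[0,0,0]]]}}

```text
clock: 14.33
eef_pos: [452.3, -31.4, 229.8]
tcp_rot: [3.074, 0.47, 3.058]
contact_force: [0.2, -0.3, 0.3]
opening: 0.999
```

Run:
```python
from h import *
s,p,R=sense();print(s['clock'],p,s['contact_force'],s['tcp_rot'])
c,im=snap("wrist","w10")
cv2.imwrite("pics/w10z.png",cv2.resize(im[50:290,210:440],None,fx=2.5,fy=2.5,interpolation=cv2.INTER_CUBIC))
```

```text
14.3333 [452.25686434 -31.44315999 229.80539729] [ 0.22389183 -0.27975714  0.3459629 ] [3.07412501 0.47045955 3.05828946]
```

View pics/w10z.png

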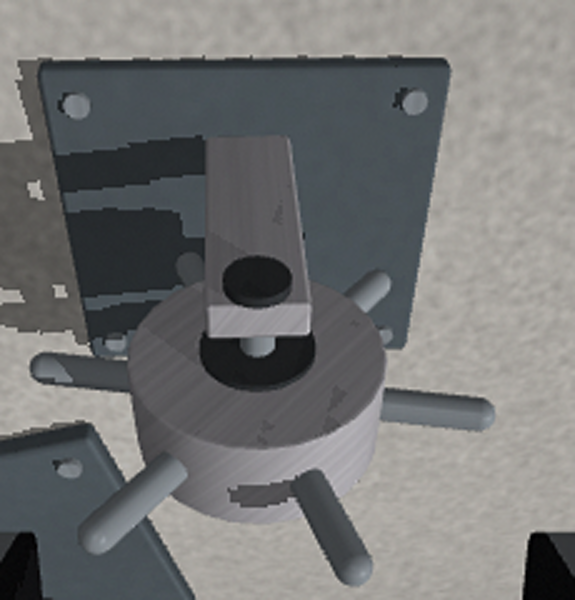

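Run:
```python
from h import *
c=cal("wrist")
px=[(210+x/2.5-.3,50+y/2.5-.3) for x,y in [(356,575),(89,543),(485,414),(39,367),(380,283)]]
print(*tips(c,px),sep='\n')
A=[]
for n,(x,y) in dict(w1=(268,145),w6=(269,144),w10=(258,155)).items():
    im=cv2.imread(f"pics/{n}.png")[y:y+105,x:x+115]
    im=cv2.convertScaleAbs(im,alpha=1.8,beta=-80)
    A.append(cv2.resize(im,None,fx=2.3,fy=4,interpolation=cv2.INTER_CUBIC))
cv2.imwrite("pics/cmp.png",np.hstack(A))
F=np.load("pics/w9.npy")
for k in (0,3,6):
  pass
cv2.imwrite("pics/w9b.png",np.hstack([cv2.resize(F[k][120:280,200:460],None,fx=1,fy=1) for k in (0,3,29)]))
```

```text
[[ 23.43224759  79.87082226]
 [-56.184859    64.72183532]
 [ 76.81268639  17.76281367]
 [-82.15427804 -12.88759818]
 [ 50.38598773 -56.75885293]]
[83.23712198 85.70679289 78.83975101 83.15897779 75.89674002]
[ 16.35046555 -40.96116423  76.9793177  -98.91537116 138.40388393]
```

View pics/cmp.png

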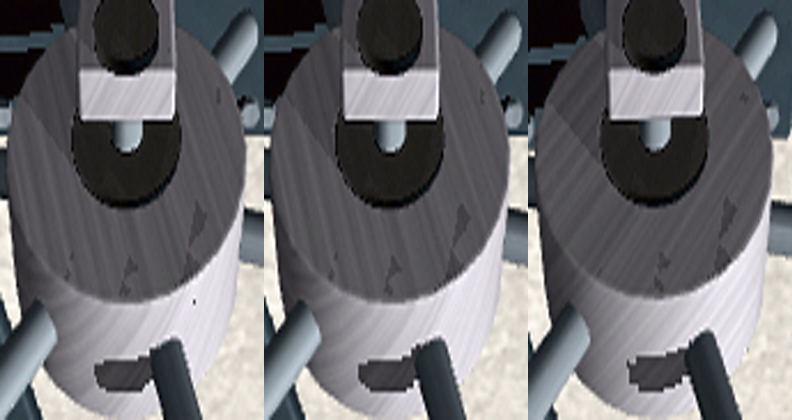

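View pics/w9b.png

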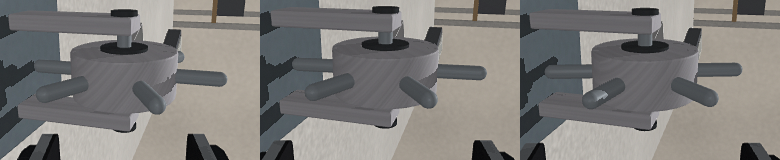

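Run:
```python
from h import *
_,p0,R0=sense();print(p0)
rows([(-20,170),(-41.6,130)])
```

```text
[453.15429797 -32.301751   230.03124241]
[[[-9.04, -5.54, -0.24], [-0.279, 0.465, 0.083]], [[-6.25, -8.73, 5.15], [-0.649, 0.448, 0.171]]]
```

Emit:
{"op": "play_rows", "data": {"rows": [[0,[-9,-5.5,-0.2],[-0.279,0.465,0.083]],[0,[-9,-5.5,-0.2],[-0.279,0.465,0.083]],[0,[-9,-5.5,-0.2],[-0.279,0.465,0.083]],[0,[-6.25,-8.75,5.15],[-0.649,0.448,0.171]],[0,[-6.25,-8.75,5.15],[-0.649,0.448,0.171]],[0,[-6.25,-8.75,5.15],[-0.649,0.448,0.171]],[0,[-6.25,-8.75,5.15],[-0.649,0.448,0.171]],[0,[-6.25,-8.75,5.15],[-0.649,0.448,0.171]],[0,[-6.25,-8.75,5.15],[-0.649,0.448,0.171]],[0,[-6.25,-8.75,5.15],[-0.649,0.448,0.171]],[0,[-6.25,-8.75,5.15],[-0.649,0.448,0.171]]]}}

```text
clock: 15.3
eef_pos: [527.3, -123.9, 208.1]
tcp_rot: [2.419, 0.004, 3.068]
contact_force: [-0.5, 0.2, -0.2]
opening: 1.003
```

Run:
```python
from h import *
s,p,R=sense();print(s['clock'],p,s['contact_force'], pose(-41.6,130)[0])
c,im=snap("wrist","w11");print(proj(c,pose(-41.6,80)[0]))
rows([(-41.6,56)])
```

```text
15.3 [ 527.3433822  -123.89240649  208.14662412] [-0.465933    0.20591305 -0.23384416] [ 527.37929032 -122.60015983  207.21375176]
[323.83973848 224.24492604]
[[[0.03, 0.01, 7.55], [-0.003, 0.005, 0.001]]]
```

View pics/w11.png

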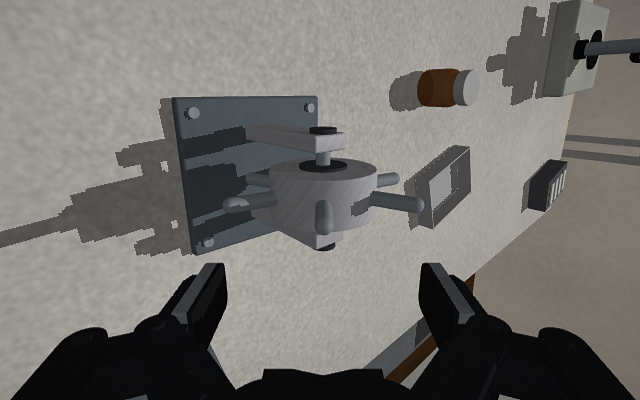

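Arm A appears at column 324, on the predicted line between the fingers (324): its angle is confirmed. Gripping it.

Emit:
{"op": "play_rows", "data": {"rows": [[0,[0,0,3.7],[0,0,0]],[0,[0,0,7.5],[0,0,0]],[255,[0,0,7.5],[0,0,0]],[255,[0,0,7.5],[0,0,0]],[255,[0,0,7.5],[0,0,0]],[255,[0,0,7.5],[0,0,0]],[255,[0,0,7.5],[0,0,0]],[255,[0,0,7.5],[0,0,0]],[255,[0,0,7.5],[0,0,0]],[255,[0,0,7.5],[0,0,0]],[255,[0,0,7.5],[0,0,0]]], "squeeze": 40}}

```text
clock: 16.27
eef_pos: [531.2, -75.1, 151.9]
tcp_rot: [2.417, 0.002, 3.068]
contact_force: [-0.2, -3.7, 7.0]
opening: 0.122
```

Run:
```python
from h import *
s,p,R=sense();print(s['clock'],p,s['contact_force'],s['opening'])
rows([(a,56) for a in np.linspace(-41.6,-11.5,7)[1:]])
```

```text
16.2667 [531.16099142 -75.08846912 151.86398591] [-0.22942346 -3.71125313  7.01057526] 0.12204732920931548
[[[0.05, 0.6, 0.12], [0.086, 0.004, -0.002]], [[0.05, 1.09, 0.18], [0.173, 0.004, -0.002]], [[0.05, 1.57, 0.29], [0.261, 0.004, -0.002]], [[0.05, 2.03, 0.43], [0.348, 0.004, -0.002]], [[0.05, 2.49, 0.62], [0.436, 0.004, -0.003]], [[0.05, 2.92, 0.85], [0.523, 0.004, -0.003]]]
```

Emit:
{"op": "play_rows", "data": {"rows": [[255,[0,0.55,0.1],[0.086,0,0]],[255,[0,1.05,0.15],[0.173,0,0]],[255,[0,1.55,0.25],[0.261,0,0]],[255,[0,2.0,0.4],[0.348,0,0]],[255,[0,2.45,0.6],[0.436,0,0]],[255,[0,2.9,0.85],[0.523,0,0]],[255,[0,2.9,0.85],[0.523,0,0]],[255,[0,2.9,0.85],[0.523,0,0]]]}}

```text
clock: 16.93
eef_pos: [533.2, -47.1, 165.5]
tcp_rot: [2.942, 0.003, 3.072]
contact_force: [-5.3, -6.9, 14.9]
opening: 0.122
```

Run:
```python
from h import *
s,p,R=sense();print(s['clock'],p,s['contact_force'],s['opening'],s['tcp_rot'])
q=p-HUB;ex,ey,ez=frame();print(np.degrees(np.arctan2(q@ey,q@ez)),np.hypot(q@ey,q@ez)); z=-R.as_matrix()[:,2];print(np.degrees(np.arctan2(z@ey,z@ez)))
c,im=snap("wrist","w12");c,im=snap("top","t12");
c,im=snap("side","s12")
```

```text
16.9333 [533.21234797 -47.13945688 165.50684526] [-5.33546508 -6.86373237 14.93292491] 0.12181733423619472 [2.94199511 0.00333958 3.07196581]
-10.83797473541504 56.514910672403595
-11.43619274633441
```

View pics/w12.png

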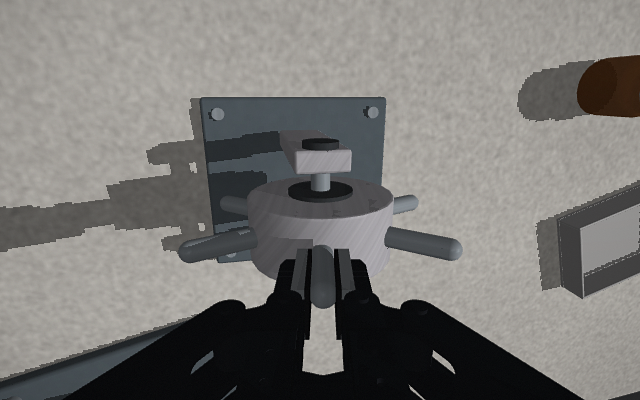

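View pics/s12.png

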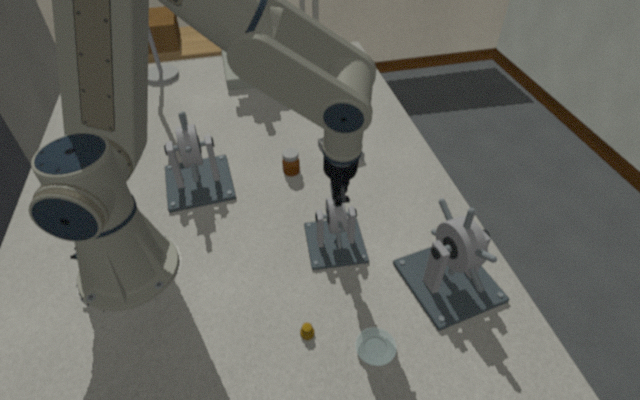

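Run:
```python
from h import *
s,p,R=sense();print(s['clock'],np.abs(s['qvel']).max(),s['opening'])
r.sign_off()
```

```text
17.0833 0.007878580833918191 0.1160226239631217
the job is handed in; nothing more can be done
```

The rotor is held with its heavy side down, by my measurements, and the job is handed in at about 17 s. No verdict was reported.

**Finding the heavy side:** I gripped a rotor arm, turned it about 92° one way and released it. It sank back to an arm angle of 18.6°, essentially where it rested at the start (18.2°). I then turned it about 93° the other way and it stopped 60.2° from the first stop. That puts the stop about 30° from bottom, within the given 18 to 40°. The arms look alike every 60°, so I checked the frame sequence and the grain on the hub face, and both showed the rotor really was 60° round.

**Holding it:** Midway between the two stops is an arm angle of -11.5°. I regripped the same arm and turned it there.

**Last checks:**
- **Angle:** the tool's tilt read -11.4°; the fingertip position about the hub gave -10.8°. The small difference is well inside 11°.
- **Grip:** the fingers are closed on the arm at about 10 mm opening with 40 N set. The arm is still.
- **Bystanders:** by eye, the side view shows the jar, bushing and dish where they were. The gripper hides part of the tray there, but nothing touched it. I did not measure these positions.

Each side was run only once. The start position matched the first stop, which is a second check for that side only.

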